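# Unload the dry block and show the cone tip to the inspection camera

## Task

Clear the dry block heater: first put the short tube in the rack hole next to the rack's ledge, then put the medium tube in the hole beside it, each fully down and let go. Then take the tall cone-tipped tube and hold it still in the air with its tip pointing straight into the middle of the inspection camera's lens, cap away from the camera, the tip about 5 cm in front of the glass; finish while still holding it there. Do not touch the camera with the tube, and leave the beaker, jar, open glass tube, pipette and dish where they are.

Things in the scene. Friction and masses are not known exactly. Their poses are not given: they have to be found in the camera images.
- heater: Dry block heater, fixed, white housing (x -123 to +83 mm, y +-83 mm of this frame) around an aluminium block with four pockets at x and y = +-36 mm. Origin: centre of the pockets, on the table; z up. Block top 75 mm above the table, pocket floors 35 mm above it, pockets 18 mm wide. The three tubes stand upright in three of the pockets, which is where varies; one is empty.
- rack: Blue tube rack, fixed, block 66 x 190 x 52 mm high with four holes in one row along its y axis, 45 mm apart. A low ledge (28 mm deep along y, top 16 mm above the table) sticks out at its +y end. Origin: centre of the underside. Heater and rack may be either side of the robot.
- rack_hole1 (a point): Centre of the mouth (at the rack's top face, 52 mm above the table) of the hole next to the ledge, for the short tube. All holes are 20 mm in diameter with a small chamfer and 42 mm deep, floor 10 mm above the table.
- rack_hole2 (a point): Centre of the mouth of the second hole, 45 mm further from the ledge, for the medium tube.
- short_tube_mid (a point): Middle of the short tube: 84 mm long, 16 mm body, flat foot, yellow cap 18 mm in diameter on the top 18 mm. This point is on the axis, 42 mm above the foot. z runs along the tube from foot to cap. About 20 g.
- medium_tube_mid (a point): Middle of the medium tube: same but 99 mm long; this point is on the axis, 49.5 mm above the foot. About 25 g.
- tall_tube_mid (a point): Middle of the tall tube: 114 mm long, 16 mm body tapering to a cone tip (7 mm wide flat end) over the lowest 18 mm, yellow cap 22 mm in diameter on the top 16 mm. This point is on the axis, 57 mm above the tip; z runs from tip to cap. About 30 g.
- tall_tip (a point): The tip (lowest point) of the tall tube, on its axis; same axes.
- lens: Lens head of the fixed inspection camera, a black barrel 44 mm in diameter with a glass in its end. Origin: centre of the glass, 90 mm above the table; z points out of the lens along the line of sight, which rises and leans back towards the robot, 35 degrees (0.61 rad) from the vertical. The camera's place and yaw vary.
- camera_stand: Base of the inspection camera: plate 120 x 90 mm and 12 mm thick, with a short bracket. Origin on the table directly below the centre of the glass; the lens leans towards its -x.
- open_tube: Bystander: glass tube without cap, 16 x 75 mm, standing in the rack hole farthest from the ledge. Origin at its foot.
- beaker: Bystander: glass beaker 58 mm wide, 65 mm high, between heater and rack. Origin at its underside.
- jar: Bystander: amber jar 52 mm wide, 60 mm high, between heater and rack. Origin at its underside.
- pipette: Bystander: hand pipette lying at the right side, 260 mm long, 26 mm wide. Origin on its underside.
- petri_dish: Bystander: closed dish 90 mm wide, 14 mm high, at the left side. Origin at its underside.

How it is judged:
On the way, in this order (a step that is already met when the one before it is completed fails the run):
1. the short tube stands fully down in the hole next to the ledge, let go, before the medium tube is in its hole (horizontal distance between short_tube_mid and rack_hole1 below 0.007 m and z of short_tube_mid in the frame of rack_hole1 below 0.006 m and contact force between short_tube and the fingers below 0.1 N and horizontal distance between medium_tube_mid and rack_hole2 above 0.02 m), for 0.2 s.
2. the medium tube stands fully down in the second hole, let go (horizontal distance between medium_tube_mid and rack_hole2 below 0.008 m and z of medium_tube_mid in the frame of rack_hole2 below 0.0135 m and contact force between medium_tube and the fingers below 0.1 N), for 0.2 s.
At the end, for the whole second after the job is handed in: Short tube fully down in the hole next to the ledge, medium tube in the second. The fingers alone hold the tall tube still, cap away from the lens: tip 32 to 68 mm from the glass, within 15 mm of the lens axis in x and y, tube within 0.2 rad of that axis (horizontal distance between short_tube_mid and rack_hole1 below 0.007 m and z of short_tube_mid in the frame of rack_hole1 below 0.006 m and horizontal distance between medium_tube_mid and rack_hole2 below 0.008 m and z of medium_tube_mid in the frame of rack_hole2 below 0.0135 m and x of tall_tip in the frame of lens between -0.015 and 0.015 m and y of tall_tip in the frame of lens between -0.015 and 0.015 m and z of tall_tip in the frame of lens between 0.032 and 0.068 m and angle between the z axis of tall_tip and the z axis of lens, either way round below 0.2 rad and angle between tall_tip's own z axis and vertical below 1 rad and contact force between tall_tube and the fingers above 1 N and contact force between tall_tube and camera_stand below 0.1 N and height (world z) of tall_tip above 0.09 m and linear speed of tall_tube below 0.03 m/s and angular speed of tall_tube below 0.3 rad/s); the arm keeps its last pose, push and grip.
It fails at once if the tall tube knocks against the camera (contact force between tall_tube and camera_stand above 1 N).
It fails at once if a bystander is moved more than 30 mm (distance of any of open_tube, beaker, jar, pipette, petri_dish from where it was at the start of the episode above 0.03 m).
It also fails if it takes over 72 s, if anything falls off the work surface, if the arm or the gripper's body presses on something with over 40 N, if the wrist force passes 120 N, or if a joint passes its speed limit or range.

## Robot

A 6-joint arm with a two-finger parallel gripper is mounted at the origin on the work surface. World frame = base frame: x ahead of the robot, y to its left, z up, the work surface at z = 0. Lengths are in m, angles in rad, forces in N, time in s.
With the tool pointing down it reaches from about 0.35 to 0.875 m from the base axis. Payload 15.5 kg.
Tool frame: the origin (TCP) lies midway between the tips of the shut fingers; the grasp point (between the pads) lies 19 mm behind it (ctrl.grip_point_offset is the distance from the TCP to the grasp point, in m); x points along the fingers, y is the direction in which the jaws open and shut, and the axes are right-handed (so a half turn about x gives the same grasp; the last joint's range is limited). The gripper opens to 85 mm and grips with 20 to 120 N. Pads are 22 mm wide; open, the fingers measure 114 mm over their backs; the gripper's body (76 mm by 85 mm) begins 54 mm behind the grasp point. The pads swing forward as they close: fully open they stand 13 mm farther back than shut.
Start: joints at [-1.353, 0.494, 1.345, -0, 1.302, -0.096], TCP at [0.193, -0.594, 0.231] pointing down, gripper open.
Joint ranges: [-2.91, 2.91], [-0.82, 2.16], [0.22, 2.67], [-1.22, 4.37], [0.12, 2.79], [-3.08, 3.08]. Speed limits (rad/s): [1.89, 1.89, 2.57, 3.01, 3.01, 3.01].

## Interface

Orientations are given as a unit quaternion [x, y, z, w].
In Python, from cell import ctrl gives the robot as it stands.
- The arm moves only by the tool move_arm, never from a script. Its argument "moves" is a list of rows, each an object of numbers: "rx", "ry", "rz": the turn, a rotation vector about the tool's x, y, z in degrees; "dx", "dy", "dz": the shift along the tool's x, y, z in cm; "claw": the closure, from 0 (fully open) to 1 (shut). In form: [{"rx": .., "ry": .., "rz": .., "dx": .., "dy": .., "dz": .., "claw": ..}, ...]. A call has 1 to 12 rows; each row shifts and turns the commanded pose from where the row before left it, along the tool's axes as they then stand; what a row does not reach is not made up. A row lasts 1/8 s, in which the tool goes at most 62.5 mm and 10.7 degrees, less where a joint would pass 70% of its speed; a pose out of reach is approached as far as the arm can. A call is refused whole if a number of a shift passes 6.25 or a number of a turn 10.7, either way. A call with a gripper value outside its range is refused whole. The fingers move at their own pace and stop on an object; the grip force is fixed at half the most. Time passes only in rows, so rows that do not move let the fingers close. It gives the time, the measured TCP pose, the force and the opening at its end, in the units of the state.
- ctrl.get_state(): the state, without advancing time (a new reading comes with each control period).
- ctrl.grab_frame(name): name is "side" or "top"; returns a dict with "image" (384x512x3 uint8, red, green, blue), "camera_matrix" (3x3 intrinsics, pixels), "k1" (the pictures are not rectified: a ray, as slopes to the right and down, at radius r is drawn at 1 + k1 r^2 times it, then the intrinsics apply), "pose" (4x4, takes a point from camera to world coordinates). Camera axes: x right, y down, z forward; pixel columns grow to the right and rows downward; lengths in m; the calibration is good to about 2 mm. A picture is of the moment at which its call begins. There is no depth.
- ctrl.sign_off(): hands the job in, once; it reports no verdict.
The state is a dict: "time_s": time; "joint_pos": joint angles; "joint_vel": joint speeds; "joint_torque": joint torques, N m; "eef_pos": TCP position; "orientation": TCP orientation; "contact_force": force on the tool from outside, world axes, zero at the start; "torque": the same for the moment, N m; "grip_width": finger opening in m.
Only numpy, scipy, OpenCV 4.12 (cv2) and the standard library are available. Lean on these libraries where they do the work, as an engineer would, in place of code of your own. Each camera call takes 0.05 s, during which the arm holds its last target. There are 200 camera calls.

## Working session

There is one attempt and no reset: what is moved stays moved. The work goes in short steps, Python scripts to look and compute and a tool call to move; the robot and the scene stay as the last step left them, time stands still between calls to the robot, and variables do not carry over. Pictures are saved under pics/ and viewed, about 8 in all and at most 12, crops included, and the job is handed in when it is done.

Besides the shell and the picture viewer there is one more tool, called after ">>>" in YAML: its name, and indented under it one key for each argument. move_arm: Moves the arm, as the interface text tells. Its arguments: {"type":"object","properties":{"moves":{"type":"array","items":{"type":"object","properties":{"rx":{"type":"number"},"ry":{"type":"number"},"rz":{"type":"number"},"dx":{"type":"number"},"dy":{"type":"number"},"dz":{"type":"number"},"claw":{"type":"number"}}}}},"required":["moves"]}

```bash
ls; mkdir -p pics
cat > h.py <<'E'
import numpy as np, cv2
from scipy.spatial.transform import Rotation as R
from cell import ctrl
def grab(name,fn=None):
    f=ctrl.grab_frame(name)
    np.savez('last_%s.npz'%name,**{k:np.asarray(v) for k,v in f.items()})
    if fn: cv2.imwrite('pics/'+fn,f['image'][:,:,::-1])
    return f
def load(name): return dict(np.load('last_%s.npz'%name))
def proj(f,P):
    P=np.atleast_2d(P); T=np.linalg.inv(f['pose']); c=P@T[:3,:3].T+T[:3,3]
    s=c[:,:2]/c[:,2:]; r2=(s**2).sum(1,keepdims=True); s=s*(1+float(f['k1'])*r2)
    K=np.asarray(f['camera_matrix']); return s@K[:2,:2].T+K[:2,2]
def ray(f,uv):
    K=np.asarray(f['camera_matrix']); d=np.linalg.solve(K,[uv[0],uv[1],1])[:2]
    s=d.copy()
    for _ in range(30): s=d/(1+float(f['k1'])*(s@s))
    T=np.asarray(f['pose']); v=T[:3,:3]@np.r_[s,1]; return T[:3,3],v/np.linalg.norm(v)
def atz(f,uv,z):
    o,v=ray(f,uv); return o+v*(z-o[2])/v[2]
E
python3 - <<'E'
from h import *
for n in('side','top'):
    f=grab(n); print(n,f['pose'].round(3).tolist(),f['camera_matrix'].round(1).tolist(),f['k1'])
    cv2.imwrite('pics/%s0.png'%n,cv2.resize(f['image'][:,:,::-1],(800,600),interpolation=cv2.INTER_CUBIC))
s=ctrl.get_state();print(s)
print(ctrl.grip_point_offset, R.from_quat(s['orientation']).as_matrix().round(3))
E
```

```text
pics
side [[-0.809, -0.446, 0.382, 0.08], [-0.587, 0.601, -0.542, 0.638], [0.012, -0.663, -0.748, 0.984], [0.0, 0.0, 0.0, 1.0]] [[359.9, 0.0, 258.3], [0.0, 359.9, 193.7], [0.0, 0.0, 1.0]] 0.02745930227069715
top [[0.004, -0.983, 0.181, 0.299], [-1.0, -0.001, 0.014, -0.017], [-0.013, -0.181, -0.983, 1.411], [0.0, 0.0, 0.0, 1.0]] [[436.6, 0.0, 256.8], [0.0, 436.6, 187.1], [0.0, 0.0, 1.0]] -0.17091062672012708
{'time_s': 0.1, 'joint_pos': array([-1.35249473e+00,  4.94131899e-01,  1.34603865e+00,  6.90236026e-06,
        1.30248821e+00, -9.54949787e-02]), 'joint_vel': array([ 1.73368428e-03, -2.32354761e-03, -1.43241180e-03,  3.38668388e-05,
       -7.29993930e-04, -1.92076220e-03]), 'joint_torque': array([-1.81223827e-04, -8.83592963e+01, -3.84563828e+01, -3.02207309e-04,
        5.22458999e-03,  8.99596387e-06]), 'eef_pos': array([ 0.19286212, -0.59417987,  0.23076347]), 'orientation': array([-0.69840039, -0.11086492,  0.69844196, -0.1101122 ]), 'contact_force': array([ 0.55207412,  0.1489315 , -0.98380589]), 'torque': array([-0.02097624, -0.04008485, -0.03894754]), 'grip_width': 0.08555319449011002}
0.0187 [[-0.     0.309 -0.951]
 [ 0.001 -0.951 -0.309]
 [-1.    -0.001 -0.   ]]
```

View pics/top0.png

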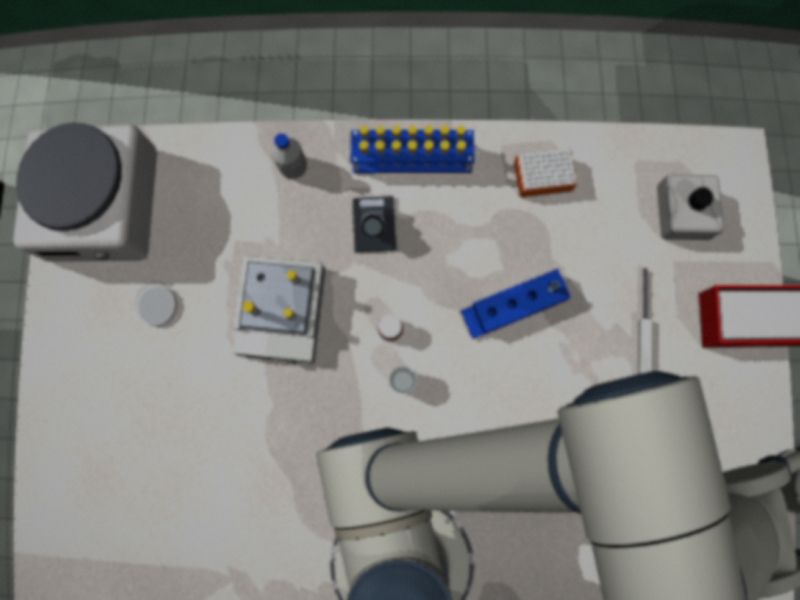

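View pics/side0.png

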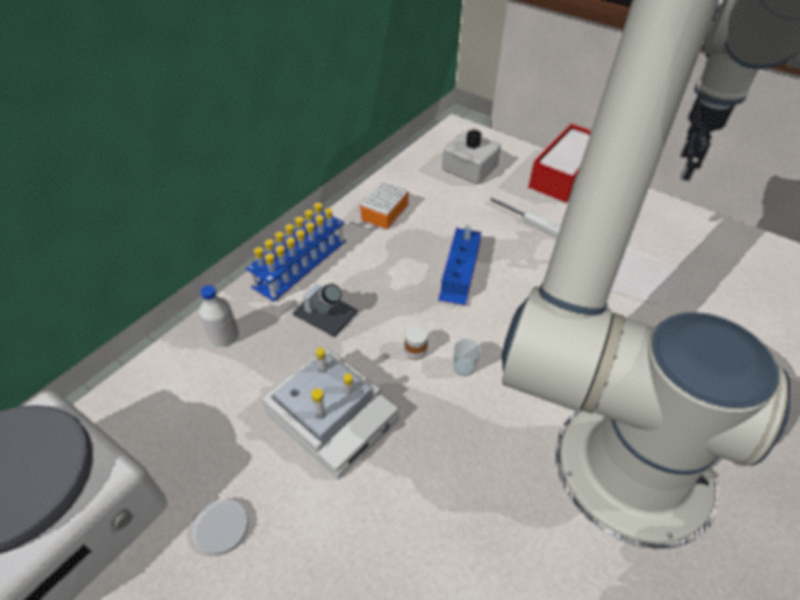

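The top view shows the heater at left (280,300 in the enlarged picture), the rack at (515,303) with its ledge at the left end, and the inspection camera at (375,225). I'll look at enlarged crops next.

Run:
```python
from h import *
t=load('top')['image'][115:240,140:380,::-1]; s=load('side')['image'][130:310,150:320,::-1]
cv2.imwrite('pics/topc.png',cv2.resize(t,None,fx=3.3,fy=3.3,interpolation=cv2.INTER_CUBIC))
cv2.imwrite('pics/sidec.png',cv2.resize(s,None,fx=3.3,fy=3.3,interpolation=cv2.INTER_CUBIC))
```

```text
(no output)
```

View pics/topc.png

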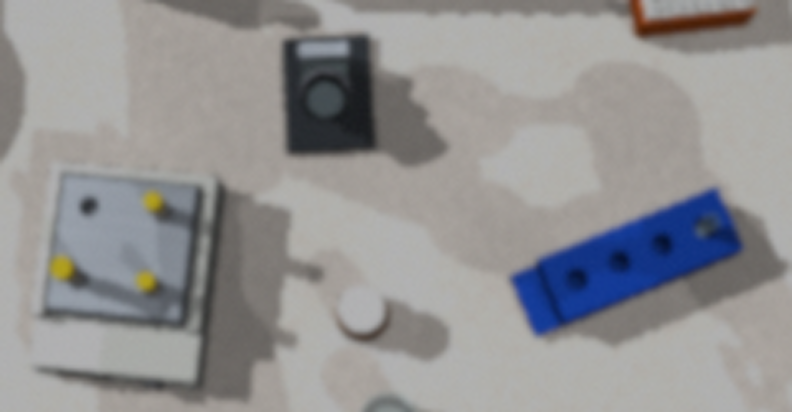

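View pics/sidec.png

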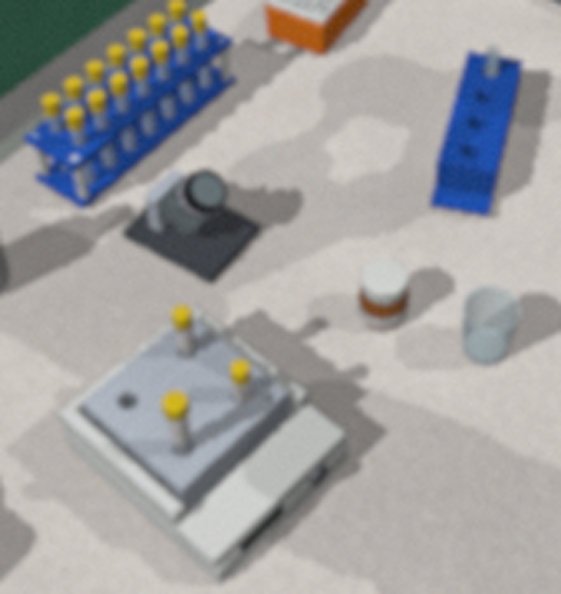

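The crops show the caps, in crop pixels. Upper-right cap: (153,202) top, (181,318) side. Left cap, the widest: (62,268) top, (175,405) side. Lower cap: (146,282) top, (240,372) side. Empty pocket: (88,206) top, (127,401) side. Rack holes: (577,279), (620,261), (663,243) top. Lens: (324,100) top, (206,192) side.

```bash
cat > m.py <<'E'
from h import *
from scipy.optimize import least_squares
T,S=load('top'),load('side')
tp=lambda x,y:np.array([140+(x+.5)/3.3-.5,115+(y+.5)/3.3-.5])
sp=lambda x,y:np.array([150+(x+.5)/3.3-.5,130+(y+.5)/3.3-.5])
def tri(a,b):
    r=least_squares(lambda P:np.r_[proj(T,P)[0]-a,proj(S,P)[0]-b],[.5,0,.1]); return r.x,r.fun
if __name__=='__main__':
    for n,a,b in [('A',(153,202),(181,318)),('B',(62,268),(175,405)),('C',(146,282),(240,372)),('empty',(88,206),(127,401)),
      ('h1',(577,279),(468,152)),('h2',(620,261),(475,123)),('h3',(663,243),(483,97)),('lens',(324,100),(206,192))]:
        P,f=tri(tp(*a),sp(*b)); print(n,P.round(4),f.round(2))
    for p in [(577,279),(620,261),(663,243),(707,226)]: print('hole z.052',atz(T,tp(*p),.052).round(4))
    print('lens top z.09',atz(T,tp(324,100),.09).round(4),'side',atz(S,sp(206,192),.09).round(4))
    print('plate',[atz(T,tp(*p),.012)[:2].round(4).tolist() for p in [(285,38),(368,35),(376,150),(288,153)]])
    print('plate side',[atz(S,sp(*p),.012)[:2].round(4).tolist() for p in [(125,231),(210,279),(260,229)]])
    print('block',[atz(T,tp(*p),.075)[:2].round(4).tolist() for p in [(62,172),(200,185),(185,325),(43,312)]])
    print('empty top',atz(T,tp(88,206),.075).round(4), 'side',atz(S,sp(127,401),.075).round(4))
    print('jar',atz(T,tp(362,310),.06).round(3),'beaker',atz(T,np.array([402,380])*.64,.065).round(3))
E
python3 m.py
```

```text
A [0.5697 0.215  0.1269] [-0.06 -0.11  0.11  0.03]
B [0.505  0.2929 0.1441] [-0.01 -0.01  0.01  0.  ]
C [0.4975 0.2215 0.1132] [-0.04 -0.07  0.08  0.02]
empty [0.5764 0.287  0.0761] [-0.03 -0.06  0.06  0.02]
h1 [ 0.5111 -0.1806  0.0493] [-0.06 -0.16  0.19  0.05]
h2 [ 0.5283 -0.2222  0.0512] [-0.07 -0.17  0.21  0.06]
h3 [ 0.5455 -0.2648  0.0499] [ 0.02  0.05 -0.06 -0.02]
lens [0.6773 0.0614 0.0881] [-0.07 -0.13  0.15  0.05]
hole z.052 [ 0.5102 -0.1805  0.052 ]
hole z.052 [ 0.5277 -0.2223  0.052 ]
hole z.052 [ 0.5452 -0.2644  0.052 ]
hole z.052 [ 0.562  -0.3079  0.052 ]
lens top z.09 [0.6763 0.0611 0.09  ] side [0.6765 0.0628 0.09  ]
plate [[0.7643, 0.1064], [0.7673, 0.0218], [0.6467, 0.0131], [0.6436, 0.1011]]
plate side [[0.7609, 0.1073], [0.645, 0.1029], [0.6466, 0.0189]]
block [[0.6099, 0.3141], [0.5968, 0.1795], [0.4624, 0.1901], [0.474, 0.3264]]
empty top [0.5764 0.2871 0.075 ] side [0.5772 0.2866 0.075 ]
jar [0.479 0.024 0.06 ] beaker [ 0.371 -0.001  0.065]
```

Everything fits the given sizes:
- **Tubes:** C at (0.498,0.222) is the short one, A at (0.570,0.215) the medium and B at (0.505,0.293) the tall.
- **Rack holes:** hole 1 is at (0.5106,-0.1806) and hole 2 at (0.528,-0.222).
- **Lens:** at (0.677,0.0615,0.09).

I'll swing to the heater with the jaws across the rack row (heading about 22°).

>>> move_arm:
  moves:
    - {"rx": -5.6, "dz": -6.1, "dy": -0.47}
    - {"rx": -5.6, "dz": -6.1, "dy": -0.47}
    - {"rx": -5.6, "dz": -6.1, "dy": -0.47}
    - {"rx": -5.6, "dz": -6.1, "dy": -0.47}
    - {"rx": -5.6, "dz": -6.1, "dy": -0.47}
    - {"rx": -5.6, "dz": -6.1, "dy": -0.47}
    - {"rx": -5.6, "dz": -6.1, "dy": -0.47}
    - {"rx": -5.6, "dz": -6.1, "dy": -0.47}
    - {"rx": -5.6, "dz": -6.1, "dy": -0.47}
    - {"rx": -5.6, "dz": -6.1, "dy": -0.47}
    - {"rx": -5.6, "dz": -6.1, "dy": -0.47}
    - {"rx": -5.6, "dz": -6.1, "dy": -0.47}

```text
validation failed for argument at $.mo...
```

>>> move_arm:
  moves:
    - {"rx": -5.6, "dz": -6.1, "dy": -0.47}
    - {"rx": -5.6, "dz": -6.1, "dy": -0.47}
    - {"rx": -5.6, "dz": -6.1, "dy": -0.47}
    - {"rx": -5.6, "dz": -6.1, "dy": -0.47}
    - {"rx": -5.6, "dz": -6.1, "dy": -0.47}
    - {}

```text
validation failed for argument at $.mo...
```

```bash
cat > to.py <<'E'
import sys
from h import *
# remaining shift (tool axes, cm) and turn (deg) to TCP target x y z [heading of jaw axis, tilt deg forward, yaw of tilt]
a=[float(v) for v in sys.argv[1:]]
s=ctrl.get_state(); M=R.from_quat(s['orientation']).as_matrix()
print('t',round(s['time_s'],2),'pos',s['eef_pos'].round(4),'grip',round(s['grip_width'],4),'F',s['contact_force'].round(1),'jawhead',np.degrees(np.arctan2(M[1,1],M[0,1])).round(2),'x',M[:,0].round(3),'q',s['joint_pos'].round(2))
if len(a)>=3:
    print('shift cm',(M.T@(np.array(a[:3])-s['eef_pos'])*100).round(2))
if len(a)>3:
    h=np.radians(a[3]); x=np.array([0,0,-1.]); y=np.array([np.cos(h),np.sin(h),0])
    if len(a)>4:
        t,w=np.radians(a[4:6]); Q=R.from_rotvec(-t*np.array([-np.sin(w),np.cos(w),0])); x=Q.apply(x); y=Q.apply(y)
    G=np.column_stack([x,y,np.cross(x,y)])
    print('turn deg',np.degrees(R.from_matrix(M.T@G).as_rotvec()).round(2))
E
python3 to.py 0.498 0.222 0.15 22.3
```

```text
t 0.1 pos [ 0.1929 -0.5942  0.2308] grip 0.0856 F [ 0.6  0.1 -1. ] jawhead -72.02 x [-0.     0.001 -1.   ] q [-1.35  0.49  1.35  0.    1.3  -0.1 ]
shift cm [  8.15 -68.21 -54.22]
turn deg [-9.432e+01 -5.000e-02  4.000e-02]
```

The call needs every field in each row, so I'll write them all out.

>>> move_arm:
  moves:
    - {"rx": -5.6, "ry": 0, "rz": 0, "dx": 0, "dy": -0.47, "dz": -6.1, "claw": 0}
    - {"rx": -5.6, "ry": 0, "rz": 0, "dx": 0, "dy": -0.47, "dz": -6.1, "claw": 0}
    - {"rx": -5.6, "ry": 0, "rz": 0, "dx": 0, "dy": -0.47, "dz": -6.1, "claw": 0}
    - {"rx": -5.6, "ry": 0, "rz": 0, "dx": 0, "dy": -0.47, "dz": -6.1, "claw": 0}
    - {"rx": -5.6, "ry": 0, "rz": 0, "dx": 0, "dy": -0.47, "dz": -6.1, "claw": 0}
    - {"rx": -5.6, "ry": 0, "rz": 0, "dx": 0, "dy": -0.47, "dz": -6.1, "claw": 0}
    - {"rx": -5.6, "ry": 0, "rz": 0, "dx": 0, "dy": -0.47, "dz": -6.1, "claw": 0}
    - {"rx": -5.6, "ry": 0, "rz": 0, "dx": 0, "dy": -0.47, "dz": -6.1, "claw": 0}

```text
time_s: 1.1
eef_pos: [0.5487, -0.2735, 0.231]
orientation: [-0.603, -0.369, 0.603, -0.369]
contact_force: [0.0, -0.3, -0.8]
grip_width: 0.0851
```

```bash
python3 to.py 0.498 0.222 0.15 22.3
```

```text
t 1.1 pos [ 0.5487 -0.2735  0.231 ] grip 0.0851 F [ 0.  -0.3 -0.8] jawhead -27.03 x [-0.  0. -1.] q [-0.56  0.48  1.38  0.    1.29 -0.09]
shift cm [  8.1  -27.03 -41.83]
turn deg [-4.933e+01 -1.000e-02  1.000e-02]
```

>>> move_arm:
  moves:
    - {"rx": -5.5, "ry": 0, "rz": 0, "dx": 0, "dy": -0.6, "dz": -5.8, "claw": 0}
    - {"rx": -5.5, "ry": 0, "rz": 0, "dx": 0, "dy": -0.6, "dz": -5.8, "claw": 0}
    - {"rx": -5.5, "ry": 0, "rz": 0, "dx": 0, "dy": -0.6, "dz": -5.8, "claw": 0}
    - {"rx": -5.5, "ry": 0, "rz": 0, "dx": 0, "dy": -0.6, "dz": -5.8, "claw": 0}
    - {"rx": -5.5, "ry": 0, "rz": 0, "dx": 0, "dy": -0.6, "dz": -5.8, "claw": 0}
    - {"rx": -5.5, "ry": 0, "rz": 0, "dx": 0, "dy": -0.6, "dz": -5.8, "claw": 0}
    - {"rx": -5.5, "ry": 0, "rz": 0, "dx": 0, "dy": -0.6, "dz": -5.8, "claw": 0}
    - {"rx": -5.5, "ry": 0, "rz": 0, "dx": 0, "dy": -0.6, "dz": -5.8, "claw": 0}
    - {"rx": -5.5, "ry": 0, "rz": 0, "dx": 0, "dy": -0.6, "dz": -4.5, "claw": 0}
    - {"rx": 0, "ry": 0, "rz": 0, "dx": 0, "dy": 0, "dz": 0, "claw": 0}

```text
time_s: 2.35
eef_pos: [0.5438, 0.2237, 0.231]
orientation: [0.392, 0.588, -0.393, 0.588]
contact_force: [0.7, 0.1, -0.1]
grip_width: 0.0854
```

```bash
python3 to.py 0.498 0.222 0.088 22.3
```

```text
t 2.35 pos [0.5438 0.2237 0.231 ] grip 0.0854 F [ 0.7  0.1 -0.1] jawhead 22.56 x [-0.001  0.    -1.   ] q [ 0.29  0.44  1.44  0.    1.26 -0.11]
shift cm [14.31 -4.28 -1.59]
turn deg [ 0.26 -0.03  0.05]
```

>>> move_arm:
  moves:
    - {"rx": 0, "ry": 0, "rz": 0, "dx": 2, "dy": -4.28, "dz": -1.59, "claw": 0}
    - {"rx": 0, "ry": 0, "rz": 0, "dx": 4.3, "dy": 0, "dz": 0, "claw": 0}
    - {"rx": 0, "ry": 0, "rz": 0, "dx": 4, "dy": 0, "dz": 0, "claw": 0}
    - {"rx": 0, "ry": 0, "rz": 0, "dx": 4, "dy": 0, "dz": 0, "claw": 0}
    - {"rx": 0, "ry": 0, "rz": 0, "dx": 0, "dy": 0, "dz": 0, "claw": 0}

```text
time_s: 2.98
eef_pos: [0.4984, 0.2184, 0.0862]
orientation: [0.393, 0.588, -0.396, 0.586]
contact_force: [-0.1, 0.0, -0.3]
grip_width: 0.0853
```

```bash
python3 to.py 0.498 0.222 0.088 22.3
python3 - <<'E'
from h import *
a=grab('top')['image'][140:230,140:260,::-1]; b=grab('side')['image'][190:310,150:310,::-1]
cv2.imwrite('pics/g1.png',np.hstack([cv2.resize(a,(400,300),interpolation=cv2.INTER_CUBIC),cv2.resize(b,(400,300),interpolation=cv2.INTER_CUBIC)]))
E
```

```text
t 2.98 pos [0.4984 0.2184 0.0862] grip 0.0853 F [-0.1  0.  -0.3] jawhead 22.21 x [-0.005 -0.002 -1.   ] q [ 0.3   0.57  1.69 -0.    0.88 -0.08]
shift cm [-0.18  0.1  -0.35]
turn deg [-0.09 -0.02  0.29]
```

View pics/g1.png

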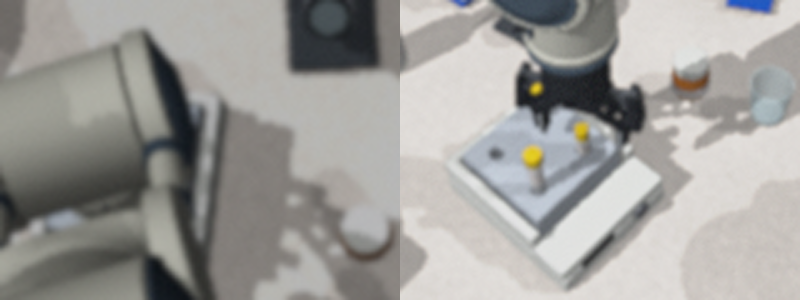

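Run:
```python
from h import *
S=load('side');s=ctrl.get_state();M=R.from_quat(s['orientation']).as_matrix();p=s['eef_pos']
c=lambda P:((proj(S,P)-[150,190])*2.5+[400,0]).round(0).tolist()
for y in(-.05,0,.05): print(c(p+M@[-.013,y,0]))
print('C cap',c([.498,.222,.11]),'A',c([.5697,.215,.125]))
```

```text
[[622.0, 143.0]]
[[581.0, 134.0]]
[[540.0, 125.0]]
C cap [[581.0, 133.0]] A [[537.0, 91.0]]
```

The projected finger tips and the cap agree with the picture, so the gripper is centred. I'll correct the last 3 mm and close.

>>> move_arm:
  moves:
    - {"rx": 0, "ry": 0, "rz": 0, "dx": -0.2, "dy": 0.1, "dz": -0.35, "claw": 0}
    - {"rx": 0, "ry": 0, "rz": 0, "dx": 0, "dy": 0, "dz": 0, "claw": 1}
    - {"rx": 0, "ry": 0, "rz": 0, "dx": 0, "dy": 0, "dz": 0, "claw": 1}
    - {"rx": 0, "ry": 0, "rz": 0, "dx": 0, "dy": 0, "dz": 0, "claw": 1}
    - {"rx": 0, "ry": 0, "rz": 0, "dx": 0, "dy": 0, "dz": 0, "claw": 1}
    - {"rx": 0, "ry": 0, "rz": 0, "dx": 0, "dy": 0, "dz": 0, "claw": 1}
    - {"rx": 0, "ry": 0, "rz": 0, "dx": 0, "dy": 0, "dz": 0, "claw": 1}

```text
time_s: 3.95
eef_pos: [0.4993, 0.2232, 0.0905]
orientation: [0.394, 0.587, -0.394, 0.587]
contact_force: [-0.4, -0.4, 5.7]
grip_width: 0.0158
```

```bash
python3 to.py 0.498 0.222 0.088 22.3
```

```text
t 3.95 pos [0.4993 0.2232 0.0905] grip 0.0158 F [-0.4 -0.4  5.7] jawhead 22.28 x [ 0.  0. -1.] q [ 0.31  0.57  1.69 -0.    0.89 -0.08]
shift cm [ 0.25 -0.17  0.06]
turn deg [-0.02  0.   -0.  ]
```

>>> move_arm:
  moves:
    - {"rx": 0, "ry": 0, "rz": 0, "dx": -2, "dy": 0, "dz": 0, "claw": 1}
    - {"rx": 0, "ry": 0, "rz": 0, "dx": -3.5, "dy": 0, "dz": 0, "claw": 1}
    - {"rx": 0, "ry": 0, "rz": 0, "dx": -3.5, "dy": 0, "dz": 0, "claw": 1}
    - {"rx": 0, "ry": 0, "rz": 0, "dx": -3, "dy": 0, "dz": 0, "claw": 1}
    - {"rx": 0, "ry": 0, "rz": 0, "dx": 0, "dy": 0, "dz": 0, "claw": 1}

```text
time_s: 4.58
eef_pos: [0.5004, 0.2235, 0.2123]
orientation: [0.395, 0.586, -0.393, 0.588]
contact_force: [-0.1, -0.5, -0.4]
grip_width: 0.0158
```

```bash
python3 to.py 0.511 -0.181 0.150 22.3
python3 - <<'E'
from h import *
f=grab('side');s=ctrl.get_state();M=R.from_quat(s['orientation']).as_matrix();p=s['eef_pos']
b=f['image'][150:290,170:300,::-1]
cv2.imwrite('pics/g2.png',cv2.resize(b,None,fx=4.2,fy=4.2,interpolation=cv2.INTER_CUBIC))
for k in(-.028,-.01,0,.056): print(k,((proj(f,p+M@[k,0,0])-[170,150])*4.2).round(0))
E
```

```text
t 4.58 pos [0.5004 0.2235 0.2123] grip 0.0158 F [-0.1 -0.5 -0.4] jawhead 22.28 x [ 0.004  0.001 -1.   ] q [ 0.31  0.4   1.56 -0.    1.17 -0.08]
shift cm [  6.19 -14.38  37.84]
turn deg [-0.02  0.02 -0.22]
-0.028 [[203. 275.]]
-0.01 [[205. 293.]]
0 [[206. 302.]]
0.056 [[212. 353.]]
```

View pics/g2.png

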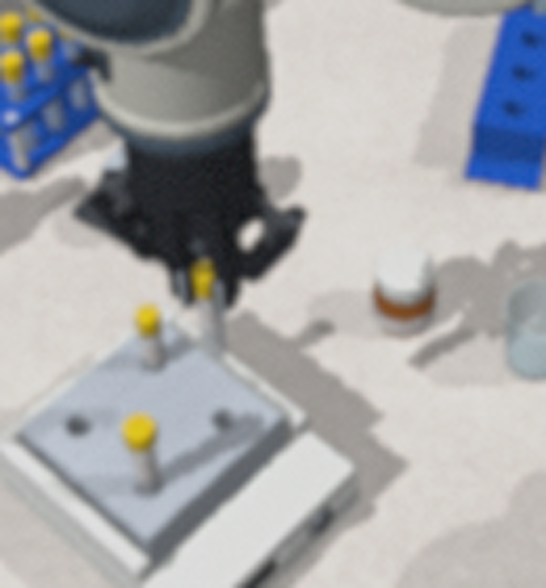

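The short tube is held by the cap with its foot about 55 mm below the TCP, as expected. Next, over to rack hole 1.

>>> move_arm:
  moves:
    - {"rx": 0, "ry": 0, "rz": 0, "dx": 0, "dy": -1.2, "dz": 3.2, "claw": 1}
    - {"rx": 0, "ry": 0, "rz": 0, "dx": 0, "dy": -2.1, "dz": 5.4, "claw": 1}
    - {"rx": 0, "ry": 0, "rz": 0, "dx": 0, "dy": -2.1, "dz": 5.4, "claw": 1}
    - {"rx": 0, "ry": 0, "rz": 0, "dx": 0, "dy": -2.1, "dz": 5.4, "claw": 1}
    - {"rx": 0, "ry": 0, "rz": 0, "dx": 0, "dy": -2.1, "dz": 5.4, "claw": 1}
    - {"rx": 0, "ry": 0, "rz": 0, "dx": 0, "dy": -2.1, "dz": 5.4, "claw": 1}
    - {"rx": 0, "ry": 0, "rz": 0, "dx": 1, "dy": -1.7, "dz": 4.6, "claw": 1}
    - {"rx": 0, "ry": 0, "rz": 0, "dx": 3, "dy": -1, "dz": 3, "claw": 1}
    - {"rx": 0, "ry": 0, "rz": 0, "dx": 3, "dy": 0, "dz": 0, "claw": 1}
    - {"rx": 0, "ry": 0, "rz": 0, "dx": 0, "dy": 0, "dz": 0, "claw": 1}
    - {"rx": 0, "ry": 0, "rz": 0, "dx": 0, "dy": 0, "dz": 0, "claw": 1}

```text
time_s: 6.0
eef_pos: [0.5095, -0.1808, 0.1407]
orientation: [0.394, 0.587, -0.394, 0.587]
contact_force: [-0.2, -0.1, 0.2]
grip_width: 0.0159
```

```bash
python3 to.py 0.5106 -0.1806 0.130 22.3
```

```text
t 6.0 pos [ 0.5095 -0.1808  0.1407] grip 0.0159 F [-0.2 -0.1  0.2] jawhead 22.31 x [-0.  0. -1.] q [-0.45  0.49  1.66  0.    1.   -0.84]
shift cm [1.07 0.11 0.02]
turn deg [ 0.01 -0.01  0.01]
```

>>> move_arm:
  moves:
    - {"rx": 0, "ry": 0, "rz": 0, "dx": 1.5, "dy": 0.1, "dz": 0, "claw": 1}
    - {"rx": 0, "ry": 0, "rz": 0, "dx": 1, "dy": 0, "dz": 0, "claw": 1}
    - {"rx": 0, "ry": 0, "rz": 0, "dx": 1, "dy": 0, "dz": 0, "claw": 1}
    - {"rx": 0, "ry": 0, "rz": 0, "dx": 1, "dy": 0, "dz": 0, "claw": 1}
    - {"rx": 0, "ry": 0, "rz": 0, "dx": 0, "dy": 0, "dz": 0, "claw": 1}

```text
time_s: 6.62
eef_pos: [0.5099, -0.1806, 0.0945]
orientation: [0.394, 0.588, -0.394, 0.587]
contact_force: [0.0, 0.7, -1.0]
grip_width: 0.016
```

```bash
python3 to.py 0.5106 -0.1806 0.066 22.3
python3 - <<'E'
from h import *
f=grab('side');s=ctrl.get_state();M=R.from_quat(s['orientation']).as_matrix();p=s['eef_pos']
u=proj(f,p)[0]; o=(u-[60,60]).astype(int)
b=f['image'][o[1]:o[1]+110,o[0]:o[0]+130,::-1]
cv2.imwrite('pics/g3.png',cv2.resize(b,None,fx=4.2,fy=4.2,interpolation=cv2.INTER_CUBIC))
for P in(p,p+M@[.055,0,0],[.5106,-.1806,.052]): print(((proj(f,P)-o)*4.2).round(0))
E
```

```text
t 6.62 pos [ 0.5099 -0.1806  0.0945] grip 0.016 F [ 0.   0.7 -1. ] jawhead 22.28 x [-0.001  0.001 -1.   ] q [-0.45  0.55  1.7  -0.    0.89 -0.84]
shift cm [2.85 0.07 0.03]
turn deg [-0.02 -0.06  0.06]
[[256. 255.]]
[[251. 301.]]
[[251. 291.]]
```

View pics/g3.png

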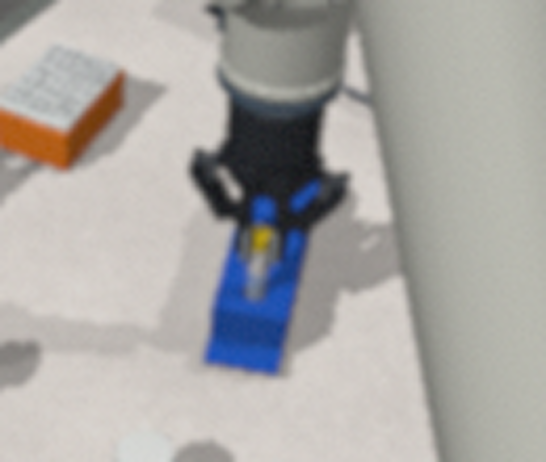

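The foot is in the hole without resistance. I'll lower the rest, release and back off.

>>> move_arm:
  moves:
    - {"rx": 0, "ry": 0, "rz": 0, "dx": 1, "dy": 0, "dz": 0, "claw": 1}
    - {"rx": 0, "ry": 0, "rz": 0, "dx": 1, "dy": 0, "dz": 0, "claw": 1}
    - {"rx": 0, "ry": 0, "rz": 0, "dx": 0.7, "dy": 0, "dz": 0, "claw": 1}
    - {"rx": 0, "ry": 0, "rz": 0, "dx": 0, "dy": 0, "dz": 0, "claw": 1}
    - {"rx": 0, "ry": 0, "rz": 0, "dx": 0, "dy": 0, "dz": 0, "claw": 1}

```text
time_s: 7.3
eef_pos: [0.5104, -0.1808, 0.0684]
orientation: [0.394, 0.587, -0.394, 0.587]
contact_force: [-0.3, -0.4, -0.7]
grip_width: 0.0163
```

```bash
python3 to.py 0.5106 -0.1806 0.0655 22.3
```

```text
t 7.3 pos [ 0.5104 -0.1808  0.0684] grip 0.0163 F [-0.3 -0.4 -0.7] jawhead 22.28 x [ 0. -0. -1.] q [-0.45  0.6   1.72  0.    0.83 -0.84]
shift cm [ 0.29  0.03 -0.01]
turn deg [-0.02  0.01 -0.01]
```

>>> move_arm:
  moves:
    - {"rx": 0, "ry": 0, "rz": 0, "dx": 0.3, "dy": 0, "dz": 0, "claw": 1}
    - {"rx": 0, "ry": 0, "rz": 0, "dx": 0, "dy": 0, "dz": 0, "claw": 1}
    - {"rx": 0, "ry": 0, "rz": 0, "dx": 0, "dy": 0, "dz": 0, "claw": 0}
    - {"rx": 0, "ry": 0, "rz": 0, "dx": 0, "dy": 0, "dz": 0, "claw": 0}
    - {"rx": 0, "ry": 0, "rz": 0, "dx": 0, "dy": 0, "dz": 0, "claw": 0}
    - {"rx": 0, "ry": 0, "rz": 0, "dx": 0, "dy": 0, "dz": 0, "claw": 0}
    - {"rx": 0, "ry": 0, "rz": 0, "dx": -3, "dy": 0, "dz": 0, "claw": 0}
    - {"rx": 0, "ry": 0, "rz": 0, "dx": -4, "dy": 0, "dz": 0, "claw": 0}
    - {"rx": 0, "ry": 0, "rz": 0, "dx": -5, "dy": 0, "dz": 0, "claw": 0}
    - {"rx": 0, "ry": 0, "rz": 0, "dx": -3, "dy": 0, "dz": 0, "claw": 0}
    - {"rx": 0, "ry": 0, "rz": 0, "dx": 0, "dy": 0, "dz": 0, "claw": 0}

```text
time_s: 8.68
eef_pos: [0.5113, -0.1812, 0.2175]
orientation: [0.394, 0.586, -0.394, 0.589]
contact_force: [-0.0, 0.2, 0.0]
grip_width: 0.0855
```

```bash
python3 to.py 0.5697 0.215 0.215 22.3
python3 - <<'E'
from h import *
f=grab('side');P=np.array([.5106,-.1806,.085])
o=(proj(f,P)[0]-[60,60]).astype(int)
b=f['image'][o[1]:o[1]+110,o[0]:o[0]+130,::-1]
cv2.imwrite('pics/g4.png',cv2.resize(b,None,fx=4.2,fy=4.2,interpolation=cv2.INTER_CUBIC))
for z in(.052,.076,.094): print(((proj(f,[P[0],P[1],z])-o)*4.2).round(0))
E
```

```text
t 8.68 pos [ 0.5113 -0.1812  0.2175] grip 0.0855 F [-0.   0.2  0. ] jawhead 22.28 x [ 0.004 -0.002 -1.   ] q [-0.45  0.39  1.57  0.    1.18 -0.84]
shift cm [  0.2   20.42 -34.45]
turn deg [-0.02  0.18 -0.17]
[[251. 283.]]
[[254. 263.]]
[[255. 248.]]
```

View pics/g4.png

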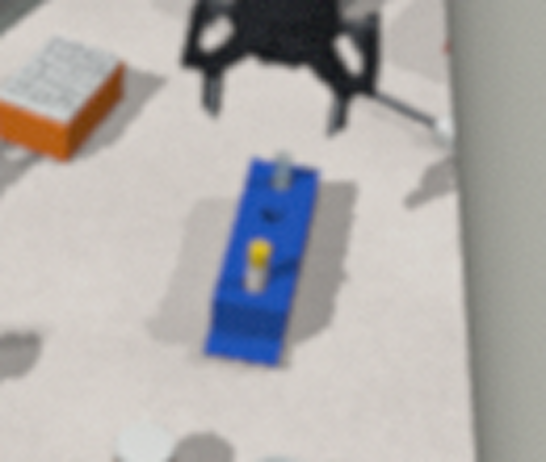

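The short tube stands fully down in hole 1 (cap top at pixel ~(258,246), expected 248). Now the medium tube.

>>> move_arm:
  moves:
    - {"rx": 0, "ry": 0.2, "rz": -0.2, "dx": 0, "dy": 1.5, "dz": -2.6, "claw": 0}
    - {"rx": 0, "ry": 0, "rz": 0, "dx": 0, "dy": 3, "dz": -5, "claw": 0}
    - {"rx": 0, "ry": 0, "rz": 0, "dx": 0, "dy": 3, "dz": -5, "claw": 0}
    - {"rx": 0, "ry": 0, "rz": 0, "dx": 0, "dy": 3, "dz": -5, "claw": 0}
    - {"rx": 0, "ry": 0, "rz": 0, "dx": 0, "dy": 3, "dz": -5, "claw": 0}
    - {"rx": 0, "ry": 0, "rz": 0, "dx": 0, "dy": 3, "dz": -5, "claw": 0}
    - {"rx": 0, "ry": 0, "rz": 0, "dx": 0, "dy": 2.4, "dz": -4.4, "claw": 0}
    - {"rx": 0, "ry": 0, "rz": 0, "dx": 0, "dy": 1.5, "dz": -2.4, "claw": 0}
    - {"rx": 0, "ry": 0, "rz": 0, "dx": 0, "dy": 0, "dz": 0, "claw": 0}

```text
time_s: 9.85
eef_pos: [0.568, 0.2166, 0.2141]
orientation: [0.392, 0.59, -0.394, 0.585]
contact_force: [0.1, -0.5, 0.4]
grip_width: 0.0858
```

```bash
python3 to.py 0.5697 0.215 0.104 22.3
```

```text
t 9.85 pos [0.568  0.2166 0.2141] grip 0.0858 F [ 0.1 -0.5  0.4] jawhead 22.42 x [-0.007  0.002 -1.   ] q [ 0.26  0.49  1.41  0.    1.25 -0.13]
shift cm [11.01  0.15  0.25]
turn deg [ 0.12 -0.23  0.32]
```

>>> move_arm:
  moves:
    - {"rx": 0, "ry": 0, "rz": 0, "dx": 2.5, "dy": 0.1, "dz": 0.1, "claw": 0}
    - {"rx": 0, "ry": 0, "rz": 0, "dx": 3.5, "dy": 0, "dz": 0, "claw": 0}
    - {"rx": 0, "ry": 0, "rz": 0, "dx": 3, "dy": 0, "dz": 0, "claw": 0}
    - {"rx": 0, "ry": 0, "rz": 0, "dx": 2, "dy": 0, "dz": 0, "claw": 0}
    - {"rx": 0, "ry": 0, "rz": 0, "dx": 0, "dy": 0, "dz": 0, "claw": 0}
    - {"rx": 0, "ry": 0, "rz": 0, "dx": 0, "dy": 0, "dz": 0, "claw": 0}

```text
time_s: 10.6
eef_pos: [0.5697, 0.2141, 0.1062]
orientation: [0.394, 0.589, -0.394, 0.585]
contact_force: [0.7, -0.8, -0.3]
grip_width: 0.0852
```

```bash
python3 to.py 0.5697 0.215 0.104 22.3
```

```text
t 10.6 pos [0.5697 0.2141 0.1062] grip 0.0852 F [ 0.7 -0.8 -0.3] jawhead 22.25 x [-0.004  0.002 -1.   ] q [ 0.26  0.61  1.52  0.    1.02 -0.13]
shift cm [ 0.22  0.04 -0.08]
turn deg [-0.05 -0.19  0.19]
```

>>> move_arm:
  moves:
    - {"rx": 0, "ry": -0.2, "rz": 0.2, "dx": 0.2, "dy": 0, "dz": -0.1, "claw": 1}
    - {"rx": 0, "ry": 0, "rz": 0, "dx": 0, "dy": 0, "dz": 0, "claw": 1}
    - {"rx": 0, "ry": 0, "rz": 0, "dx": 0, "dy": 0, "dz": 0, "claw": 1}
    - {"rx": 0, "ry": 0, "rz": 0, "dx": 0, "dy": 0, "dz": 0, "claw": 1}
    - {"rx": 0, "ry": 0, "rz": 0, "dx": 0, "dy": 0, "dz": 0, "claw": 1}
    - {"rx": 0, "ry": 0, "rz": 0, "dx": 0, "dy": 0, "dz": 0, "claw": 1}

```text
time_s: 11.35
eef_pos: [0.5693, 0.2155, 0.104]
orientation: [0.394, 0.587, -0.394, 0.587]
contact_force: [-0.1, -0.1, 6.6]
grip_width: 0.0157
```

```bash
python3 to.py 0.5697 0.215 0.104 22.3
```

```text
t 11.35 pos [0.5693 0.2155 0.104 ] grip 0.0157 F [-0.1 -0.1  6.6] jawhead 22.28 x [ 0.001  0.    -1.   ] q [ 0.26  0.61  1.52  0.    1.01 -0.12]
shift cm [0.   0.02 0.06]
turn deg [-0.02  0.   -0.03]
```

>>> move_arm:
  moves:
    - {"rx": 0, "ry": 0, "rz": 0, "dx": -2, "dy": 0, "dz": 0, "claw": 1}
    - {"rx": 0, "ry": 0, "rz": 0, "dx": -3.5, "dy": 0, "dz": 0, "claw": 1}
    - {"rx": 0, "ry": 0, "rz": 0, "dx": -3.5, "dy": 0, "dz": 0, "claw": 1}
    - {"rx": 0, "ry": 0, "rz": 0, "dx": -3, "dy": 0, "dz": 0, "claw": 1}
    - {"rx": 0, "ry": 0, "rz": 0, "dx": 0, "dy": -1.4, "dz": 2.6, "claw": 1}
    - {"rx": 0, "ry": 0, "rz": 0, "dx": 0, "dy": -2.8, "dz": 5.3, "claw": 1}
    - {"rx": 0, "ry": 0, "rz": 0, "dx": 0, "dy": -2.8, "dz": 5.3, "claw": 1}
    - {"rx": 0, "ry": 0, "rz": 0, "dx": 0, "dy": -2.8, "dz": 5.3, "claw": 1}
    - {"rx": 0, "ry": 0, "rz": 0, "dx": 0, "dy": -2.8, "dz": 5.3, "claw": 1}
    - {"rx": 0, "ry": 0, "rz": 0, "dx": 0, "dy": -2.8, "dz": 5.3, "claw": 1}
    - {"rx": 0, "ry": 0, "rz": 0, "dx": 0, "dy": -2.8, "dz": 5.3, "claw": 1}
    - {"rx": 0, "ry": 0, "rz": 0, "dx": 0, "dy": -1.4, "dz": 2.6, "claw": 1}

```text
time_s: 12.85
eef_pos: [0.5273, -0.2041, 0.2236]
orientation: [0.395, 0.587, -0.395, 0.587]
contact_force: [0.1, 0.5, -0.5]
grip_width: 0.0159
```

```bash
python3 to.py 0.5280 -0.2222 0.130 22.3
```

```text
t 12.85 pos [ 0.5273 -0.2041  0.2236] grip 0.0159 F [ 0.1  0.5 -0.5] jawhead 22.15 x [-0. -0. -1.] q [-0.47  0.42  1.51 -0.    1.22 -0.86]
shift cm [ 9.36 -0.62  1.7 ]
turn deg [-0.15  0.01  0.01]
```

>>> move_arm:
  moves:
    - {"rx": 0, "ry": 0, "rz": 0, "dx": 0, "dy": 0, "dz": 0, "claw": 1}
    - {"rx": 0, "ry": 0, "rz": 0, "dx": 3, "dy": 0, "dz": 0, "claw": 1}
    - {"rx": 0, "ry": 0, "rz": 0, "dx": 3, "dy": 0, "dz": 0, "claw": 1}
    - {"rx": 0, "ry": 0, "rz": 0, "dx": 2, "dy": 0, "dz": 0, "claw": 1}
    - {"rx": 0, "ry": 0, "rz": 0, "dx": 0, "dy": 0, "dz": 0, "claw": 1}

```text
time_s: 13.48
eef_pos: [0.5272, -0.1999, 0.1426]
orientation: [0.394, 0.588, -0.394, 0.586]
contact_force: [-0.2, 0.4, -0.8]
grip_width: 0.0159
```

```bash
python3 to.py 0.5280 -0.2222 0.130 22.3
```

```text
t 13.47 pos [ 0.5272 -0.1999  0.1426] grip 0.0159 F [-0.2  0.4 -0.8] jawhead 22.32 x [-0.003  0.002 -1.   ] q [-0.47  0.51  1.6   0.    1.03 -0.86]
shift cm [ 1.25 -0.78  2.1 ]
turn deg [ 0.02 -0.14  0.11]
```

>>> move_arm:
  moves:
    - {"rx": 0, "ry": 0, "rz": 0, "dx": 0, "dy": -0.8, "dz": 2.1, "claw": 1}
    - {"rx": 0, "ry": 0, "rz": 0, "dx": 0, "dy": 0, "dz": 0, "claw": 1}
    - {"rx": 0, "ry": 0, "rz": 0, "dx": 0, "dy": 0, "dz": 0, "claw": 1}

```text
time_s: 13.85
eef_pos: [0.5287, -0.2241, 0.1444]
orientation: [0.394, 0.587, -0.394, 0.587]
contact_force: [-0.2, 0.3, 0.5]
grip_width: 0.016
```

```bash
python3 to.py 0.5280 -0.2222 0.0795 22.3
```

```text
t 13.85 pos [ 0.5287 -0.2241  0.1444] grip 0.016 F [-0.2  0.3  0.5] jawhead 22.24 x [ 0.001 -0.    -1.   ] q [-0.5   0.52  1.57  0.    1.05 -0.89]
shift cm [ 6.49 -0.   -0.21]
turn deg [-0.06  0.04 -0.04]
```

>>> move_arm:
  moves:
    - {"rx": 0, "ry": 0, "rz": 0, "dx": 1, "dy": 0, "dz": -0.2, "claw": 1}
    - {"rx": 0, "ry": 0, "rz": 0, "dx": 1, "dy": 0, "dz": 0, "claw": 1}
    - {"rx": 0, "ry": 0, "rz": 0, "dx": 1, "dy": 0, "dz": 0, "claw": 1}
    - {"rx": 0, "ry": 0, "rz": 0, "dx": 1, "dy": 0, "dz": 0, "claw": 1}
    - {"rx": 0, "ry": 0, "rz": 0, "dx": 0, "dy": 0, "dz": 0, "claw": 1}
    - {"rx": 0, "ry": 0, "rz": 0, "dx": 0, "dy": 0, "dz": 0, "claw": 1}

```text
time_s: 14.6
eef_pos: [0.5279, -0.2219, 0.1038]
orientation: [0.394, 0.587, -0.394, 0.587]
contact_force: [-0.5, -1.7, 0.3]
grip_width: 0.0163
```

```bash
python3 to.py 0.5280 -0.2222 0.0795 22.3
```

```text
t 14.6 pos [ 0.5279 -0.2219  0.1038] grip 0.0163 F [-0.5 -1.7  0.3] jawhead 22.28 x [ 0. -0. -1.] q [-0.5   0.57  1.61  0.    0.95 -0.89]
shift cm [ 2.43 -0.    0.03]
turn deg [-0.02  0.01 -0.01]
```

The foot is in the hole with only a light wall force. I'll lower, release and back off.

>>> move_arm:
  moves:
    - {"rx": 0, "ry": 0, "rz": 0, "dx": 1, "dy": 0, "dz": 0, "claw": 1}
    - {"rx": 0, "ry": 0, "rz": 0, "dx": 0.9, "dy": 0, "dz": 0, "claw": 1}
    - {"rx": 0, "ry": 0, "rz": 0, "dx": 0.5, "dy": 0, "dz": 0, "claw": 1}
    - {"rx": 0, "ry": 0, "rz": 0, "dx": 0, "dy": 0, "dz": 0, "claw": 1}
    - {"rx": 0, "ry": 0, "rz": 0, "dx": 0, "dy": 0, "dz": 0, "claw": 1}

```text
time_s: 15.22
eef_pos: [0.5277, -0.2218, 0.0796]
orientation: [0.394, 0.587, -0.394, 0.587]
contact_force: [0.7, -0.6, -1.0]
grip_width: 0.0161
```

```bash
python3 to.py 0.5280 -0.2222 0.0795 22.3
```

```text
t 15.22 pos [ 0.5277 -0.2218  0.0796] grip 0.0161 F [ 0.7 -0.6 -1. ] jawhead 22.28 x [-0.  0. -1.] q [-0.5   0.61  1.63 -0.    0.9  -0.89]
shift cm [0.01 0.01 0.04]
turn deg [-0.02 -0.01  0.01]
```

>>> move_arm:
  moves:
    - {"rx": 0, "ry": 0, "rz": 0, "dx": 0, "dy": 0, "dz": 0, "claw": 0}
    - {"rx": 0, "ry": 0, "rz": 0, "dx": 0, "dy": 0, "dz": 0, "claw": 0}
    - {"rx": 0, "ry": 0, "rz": 0, "dx": 0, "dy": 0, "dz": 0, "claw": 0}
    - {"rx": 0, "ry": 0, "rz": 0, "dx": 0, "dy": 0, "dz": 0, "claw": 0}
    - {"rx": 0, "ry": 0, "rz": 0, "dx": -3, "dy": 0, "dz": 0, "claw": 0}
    - {"rx": 0, "ry": 0, "rz": 0, "dx": -4, "dy": 0, "dz": 0, "claw": 0}
    - {"rx": 0, "ry": 0, "rz": 0, "dx": -5, "dy": 0, "dz": 0, "claw": 0}
    - {"rx": 0, "ry": 0, "rz": 0, "dx": -3, "dy": 0, "dz": 0, "claw": 0}
    - {"rx": 0, "ry": 0, "rz": 0, "dx": 0, "dy": 0, "dz": 0, "claw": 0}

```text
time_s: 16.35
eef_pos: [0.5288, -0.2224, 0.2321]
orientation: [0.394, 0.586, -0.394, 0.589]
contact_force: [0.3, 0.2, -0.7]
grip_width: 0.0858
```

```bash
python3 to.py 0.505 0.2932 0.23 22.3
python3 - <<'E'
from h import *
f=grab('side');P=np.array([.528,-.2222,.095])
o=(proj(f,P)[0]-[60,60]).astype(int)
b=f['image'][o[1]:o[1]+110,o[0]:o[0]+130,::-1]
cv2.imwrite('pics/g5.png',cv2.resize(b,None,fx=4.2,fy=4.2,interpolation=cv2.INTER_CUBIC))
for z in(.052,.091,.109): print(((proj(f,[P[0],P[1],z])-o)*4.2).round(0))
for z in(.052,.094): print('short',((proj(f,[.5106,-.1806,z])-o)*4.2).round(0))
E
```

```text
t 16.35 pos [ 0.5288 -0.2224  0.2321] grip 0.0858 F [ 0.3  0.2 -0.7] jawhead 22.28 x [ 0.004 -0.002 -1.   ] q [-0.5   0.42  1.48  0.    1.24 -0.89]
shift cm [  0.09  17.34 -48.61]
turn deg [-0.02  0.2  -0.16]
[[252. 289.]]
[[255. 257.]]
[[257. 241.]]
short [[243. 325.]]
short [[247. 290.]]
```

View pics/g5.png

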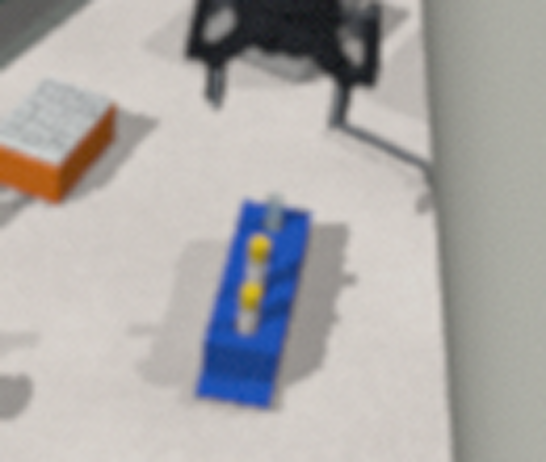

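Medium cap top at (260,238) against an expected (257,241), and short cap (250,287) against (247,290), so both are seated. Now the tall tube.

>>> move_arm:
  moves:
    - {"rx": 0, "ry": 0.2, "rz": -0.2, "dx": 0, "dy": 1, "dz": -2.8, "claw": 0}
    - {"rx": 0, "ry": 0, "rz": 0, "dx": 0, "dy": 1.8, "dz": -5, "claw": 0}
    - {"rx": 0, "ry": 0, "rz": 0, "dx": 0, "dy": 1.8, "dz": -5, "claw": 0}
    - {"rx": 0, "ry": 0, "rz": 0, "dx": 0, "dy": 1.8, "dz": -5, "claw": 0}
    - {"rx": 0, "ry": 0, "rz": 0, "dx": 0, "dy": 1.8, "dz": -5, "claw": 0}
    - {"rx": 0, "ry": 0, "rz": 0, "dx": 0, "dy": 1.8, "dz": -5, "claw": 0}
    - {"rx": 0, "ry": 0, "rz": 0, "dx": 0, "dy": 1.8, "dz": -5, "claw": 0}
    - {"rx": 0, "ry": 0, "rz": 0, "dx": 0, "dy": 1.8, "dz": -5, "claw": 0}
    - {"rx": 0, "ry": 0, "rz": 0, "dx": 0, "dy": 1.8, "dz": -5, "claw": 0}
    - {"rx": 0, "ry": 0, "rz": 0, "dx": 0, "dy": 1.2, "dz": -3.8, "claw": 0}
    - {"rx": 0, "ry": 0, "rz": 0, "dx": 0, "dy": 0.7, "dz": -2, "claw": 0}
    - {"rx": 0, "ry": 0, "rz": 0, "dx": 0, "dy": 0, "dz": 0, "claw": 0}

```text
time_s: 17.9
eef_pos: [0.5032, 0.294, 0.2298]
orientation: [0.393, 0.589, -0.394, 0.586]
contact_force: [0.4, -0.6, 0.0]
grip_width: 0.0854
```

```bash
python3 to.py 0.505 0.2932 0.12 22.3
```

```text
t 17.9 pos [0.5032 0.294  0.2298] grip 0.0854 F [ 0.4 -0.6  0. ] jawhead 22.37 x [-0.006  0.001 -1.   ] q [0.42 0.44 1.45 0.   1.26 0.03]
shift cm [10.98  0.19  0.18]
turn deg [ 0.06 -0.19  0.28]
```

>>> move_arm:
  moves:
    - {"rx": 0, "ry": 0, "rz": 0, "dx": 2.5, "dy": 0.1, "dz": 0.1, "claw": 0}
    - {"rx": 0, "ry": 0, "rz": 0, "dx": 3.5, "dy": 0, "dz": 0, "claw": 0}
    - {"rx": 0, "ry": 0, "rz": 0, "dx": 3, "dy": 0, "dz": 0, "claw": 0}
    - {"rx": 0, "ry": 0, "rz": 0, "dx": 2, "dy": 0, "dz": 0, "claw": 0}
    - {"rx": 0, "ry": 0, "rz": 0, "dx": 0, "dy": 0, "dz": 0, "claw": 0}
    - {"rx": 0, "ry": 0, "rz": 0, "dx": 0, "dy": 0, "dz": 0, "claw": 0}

```text
time_s: 18.65
eef_pos: [0.5049, 0.2925, 0.1215]
orientation: [0.394, 0.589, -0.394, 0.585]
contact_force: [-0.3, -0.8, 0.4]
grip_width: 0.0851
```

```bash
python3 to.py 0.505 0.2932 0.12 22.3
```

```text
t 18.65 pos [0.5049 0.2925 0.1215] grip 0.0851 F [-0.3 -0.8  0.4] jawhead 22.24 x [-0.004  0.002 -1.   ] q [0.42 0.56 1.57 0.   1.01 0.03]
shift cm [ 0.15  0.03 -0.06]
turn deg [-0.06 -0.19  0.16]
```

>>> move_arm:
  moves:
    - {"rx": 0, "ry": -0.2, "rz": 0.2, "dx": 0.15, "dy": 0, "dz": -0.1, "claw": 1}
    - {"rx": 0, "ry": 0, "rz": 0, "dx": 0, "dy": 0, "dz": 0, "claw": 1}
    - {"rx": 0, "ry": 0, "rz": 0, "dx": 0, "dy": 0, "dz": 0, "claw": 1}
    - {"rx": 0, "ry": 0, "rz": 0, "dx": 0, "dy": 0, "dz": 0, "claw": 1}
    - {"rx": 0, "ry": 0, "rz": 0, "dx": 0, "dy": 0, "dz": 0, "claw": 1}
    - {"rx": 0, "ry": 0, "rz": 0, "dx": 0, "dy": 0, "dz": 0, "claw": 1}

```text
time_s: 19.4
eef_pos: [0.5042, 0.2942, 0.1196]
orientation: [0.394, 0.587, -0.394, 0.587]
contact_force: [-0.4, -0.6, 5.3]
grip_width: 0.0202
```

>>> move_arm:
  moves:
    - {"rx": 0, "ry": 0, "rz": 0, "dx": -2, "dy": 0, "dz": 0, "claw": 1}
    - {"rx": 0, "ry": 0, "rz": 0, "dx": -4, "dy": 0, "dz": 0, "claw": 1}
    - {"rx": 0, "ry": 0, "rz": 0, "dx": -5, "dy": 0, "dz": 0, "claw": 1}
    - {"rx": 0, "ry": 0, "rz": 0, "dx": -5, "dy": 0, "dz": 0, "claw": 1}
    - {"rx": 0, "ry": 0, "rz": 0, "dx": -3, "dy": 0, "dz": 0, "claw": 1}
    - {"rx": 0, "ry": 0, "rz": 0, "dx": 0, "dy": 0, "dz": 0, "claw": 1}

```text
time_s: 20.15
eef_pos: [0.5049, 0.2945, 0.3115]
orientation: [0.395, 0.586, -0.393, 0.588]
contact_force: [-0.7, 0.1, -0.3]
grip_width: 0.02
```

```bash
python3 - <<'E'
from h import *
ax=np.array([-np.sin(.611)*np.cos(.04),-np.sin(.611)*np.sin(.04),np.cos(.611)])
L=np.array([.677,.0615,.09])
# tip = TCP + d along tool x ; d = .120-.035
for d0 in(.05,.12): print(d0,(L+ax*(d0+.085)).round(4))
E
python3 to.py 0.6 0.06 0.2 22.3 35 2.3
```

```text
0.05 [0.5996 0.0584 0.2006]
0.12 [0.5595 0.0568 0.2579]
t 20.15 pos [0.5049 0.2945 0.3115] grip 0.02 F [-0.7  0.1 -0.3] jawhead 22.28 x [ 0.004  0.002 -1.   ] q [0.43 0.37 1.33 0.   1.44 0.04]
shift cm [11.15 -0.13 25.3 ]
turn deg [ -0.05 -11.97  32.66]
```

>>> move_arm:
  moves:
    - {"rx": 0, "ry": 0, "rz": 0, "dx": 0, "dy": -0.5, "dz": 2.5, "claw": 1}
    - {"rx": 0, "ry": 0, "rz": 0, "dx": 0, "dy": -0.8, "dz": 4.8, "claw": 1}
    - {"rx": 0, "ry": 0, "rz": 0, "dx": 0, "dy": -0.8, "dz": 4.8, "claw": 1}
    - {"rx": 0, "ry": 0, "rz": 0, "dx": 0, "dy": -0.8, "dz": 4.8, "claw": 1}
    - {"rx": 0, "ry": 0, "rz": 0, "dx": 0, "dy": -0.8, "dz": 4.8, "claw": 1}
    - {"rx": 0, "ry": 0, "rz": 0, "dx": 0, "dy": -0.3, "dz": 2.4, "claw": 1}
    - {"rx": 0, "ry": -2, "rz": 5.5, "dx": 0, "dy": 0, "dz": 0, "claw": 1}
    - {"rx": 0, "ry": -2.5, "rz": 6.8, "dx": 0, "dy": 0, "dz": 0, "claw": 1}
    - {"rx": 0, "ry": -2.5, "rz": 6.8, "dx": 0, "dy": 0, "dz": 0, "claw": 1}
    - {"rx": 0, "ry": -2.5, "rz": 6.8, "dx": 0, "dy": 0, "dz": 0, "claw": 1}
    - {"rx": 0, "ry": -2.5, "rz": 6.8, "dx": 0, "dy": 0, "dz": 0, "claw": 1}
    - {"rx": 0, "ry": 0, "rz": 0, "dx": 0, "dy": 0, "dz": 0, "claw": 1}

```text
time_s: 21.65
eef_pos: [0.5558, 0.0559, 0.3071]
orientation: [0.5, 0.391, -0.253, 0.731]
contact_force: [0.1, -0.6, -0.8]
grip_width: 0.02
```

```bash
python3 to.py 0.5595 0.0568 0.2579 22.3 35 2.3; python3 to.py 0.5996 0.0584 0.2006|tail -1
```

```text
t 21.65 pos [0.5558 0.0559 0.3071] grip 0.02 F [ 0.1 -0.6 -0.8] jawhead 26.13 x [ 0.567  0.021 -0.823] q [-0.03  0.11  1.89  0.07  0.54 -0.47]
shift cm [ 4.26 -2.31 -0.92]
turn deg [-0.01 -0.05  0.41]
shift cm [11.26 -2.26 -0.92]
```

>>> move_arm:
  moves:
    - {"rx": 0, "ry": 0, "rz": 0.4, "dx": 2, "dy": -1.2, "dz": -0.5, "claw": 1}
    - {"rx": 0, "ry": 0, "rz": 0, "dx": 2.2, "dy": -1.1, "dz": -0.4, "claw": 1}
    - {"rx": 0, "ry": 0, "rz": 0, "dx": 0, "dy": 0, "dz": 0, "claw": 1}
    - {"rx": 0, "ry": 0, "rz": 0, "dx": 0, "dy": 0, "dz": 0, "claw": 1}
    - {"rx": 0, "ry": 0, "rz": 0, "dx": 0, "dy": 0, "dz": 0, "claw": 1}

```text
time_s: 22.28
eef_pos: [0.5628, 0.0566, 0.2618]
orientation: [0.502, 0.387, -0.249, 0.733]
contact_force: [0.3, 1.0, -0.3]
grip_width: 0.0197
```

```bash
cat > look.py <<'E'
import sys
from h import *
s=ctrl.get_state();M=R.from_quat(s['orientation']).as_matrix();p=s['eef_pos'];tip=p+M@[.085,0,0];L=np.array([.677,.0615,.09])
out=[]
for n in('top','side'):
    f=grab(n);o=(proj(f,(tip+L)/2)[0]-[50,50]).astype(int)
    out.append(cv2.resize(f['image'][o[1]:o[1]+100,o[0]:o[0]+100,::-1],(400,400),interpolation=cv2.INTER_CUBIC))
    for k,P in(('tip',tip),('captop',p-M@[.029,0,0]),('lens',L)): print(n,k,((proj(f,P)-o+.5)*4).round(0))
cv2.imwrite('pics/'+sys.argv[1],np.hstack(out)); print('tip',tip.round(4))
E
python3 to.py 0.5996 0.0584 0.2006 22.3 35 2.3; python3 look.py g6.png
```

```text
t 22.27 pos [0.5628 0.0566 0.2618] grip 0.0197 F [ 0.3  1.  -0.3] jawhead 26.34 x [ 0.577  0.024 -0.816] q [-0.03  0.18  1.96  0.11  0.38 -0.51]
shift cm [ 7.12 -0.48 -0.2 ]
turn deg [ 0.01  0.05 -0.26]
top tip [[200. 229.]]
top captop [[194. 290.]]
top lens [[205. 181.]]
side tip [[235. 177.]]
side captop [[302. 122.]]
side lens [[179. 232.]]
tip [0.6119 0.0587 0.1924]
```

View pics/g6.png

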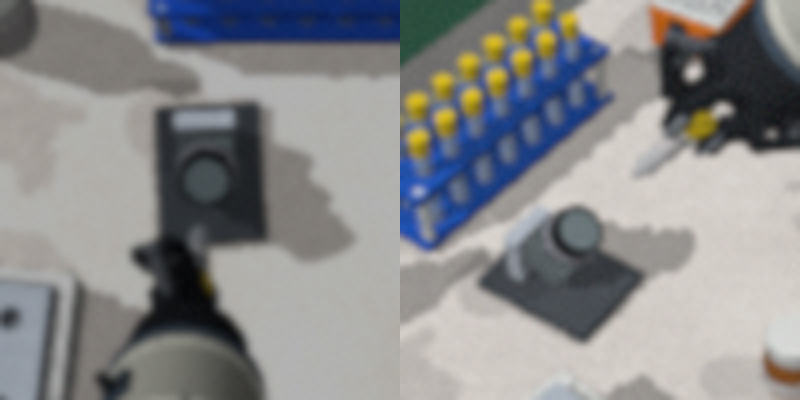

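The seen tip, (200,230) top and (237,175) side, matches the prediction to within 2 px in the crop (about 1 mm). The lens also matches. I'll advance 7 cm along the axis in small steps.

>>> move_arm:
  moves:
    - {"rx": 0, "ry": 0, "rz": -0.2, "dx": 1, "dy": -0.5, "dz": -0.2, "claw": 1}
    - {"rx": 0, "ry": 0, "rz": 0, "dx": 1.5, "dy": 0, "dz": 0, "claw": 1}
    - {"rx": 0, "ry": 0, "rz": 0, "dx": 1.5, "dy": 0, "dz": 0, "claw": 1}
    - {"rx": 0, "ry": 0, "rz": 0, "dx": 1.5, "dy": 0, "dz": 0, "claw": 1}
    - {"rx": 0, "ry": 0, "rz": 0, "dx": 1, "dy": 0, "dz": 0, "claw": 1}
    - {"rx": 0, "ry": 0, "rz": 0, "dx": 0.5, "dy": 0, "dz": 0, "claw": 1}
    - {"rx": 0, "ry": 0, "rz": 0, "dx": 0, "dy": 0, "dz": 0, "claw": 1}
    - {"rx": 0, "ry": 0, "rz": 0, "dx": 0, "dy": 0, "dz": 0, "claw": 1}
    - {"rx": 0, "ry": 0, "rz": 0, "dx": 0, "dy": 0, "dz": 0, "claw": 1}

```text
time_s: 23.5
eef_pos: [0.598, 0.0582, 0.2007]
orientation: [0.501, 0.388, -0.25, 0.732]
contact_force: [-0.0, -0.2, -1.1]
grip_width: 0.0203
```

```bash
python3 to.py 0.5996 0.0584 0.2006 22.3 35 2.3; python3 look.py g7.png
```

```text
t 23.5 pos [0.598  0.0582 0.2007] grip 0.0203 F [-0.  -0.2 -1.1] jawhead 26.28 x [ 0.574  0.022 -0.819] q [-0.02  0.34  1.97  0.15  0.23 -0.55]
shift cm [0.1  0.12 0.03]
turn deg [ 0.01  0.05 -0.04]
top tip [[203. 216.]]
top captop [[198. 272.]]
top lens [[205. 193.]]
side tip [[216. 193.]]
side captop [[277. 144.]]
side lens [[191. 212.]]
tip [0.6468 0.0601 0.1311]
```

View pics/g7.png

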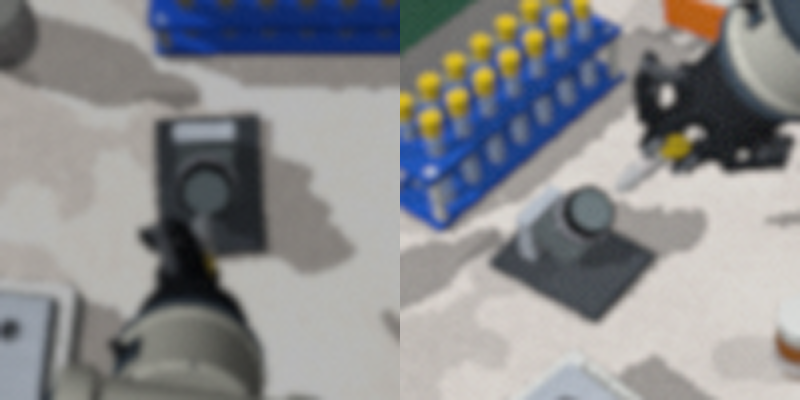

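The picture puts the tip 50 to 58 mm from the glass and on the axis. I'll nudge 3 mm closer, let it settle, check the state and hand in.

>>> move_arm:
  moves:
    - {"rx": 0, "ry": 0, "rz": 0, "dx": 0.3, "dy": 0.1, "dz": 0, "claw": 1}
    - {"rx": 0, "ry": 0, "rz": 0, "dx": 0, "dy": 0, "dz": 0, "claw": 1}
    - {"rx": 0, "ry": 0, "rz": 0, "dx": 0, "dy": 0, "dz": 0, "claw": 1}
    - {"rx": 0, "ry": 0, "rz": 0, "dx": 0, "dy": 0, "dz": 0, "claw": 1}
    - {"rx": 0, "ry": 0, "rz": 0, "dx": 0, "dy": 0, "dz": 0, "claw": 1}
    - {"rx": 0, "ry": 0, "rz": 0, "dx": 0, "dy": 0, "dz": 0, "claw": 1}

```text
time_s: 24.35
eef_pos: [0.6005, 0.0586, 0.1984]
orientation: [0.501, 0.388, -0.25, 0.732]
contact_force: [-0.4, 0.7, -0.7]
grip_width: 0.0202
```

```bash
python3 to.py 0.5996 0.0584 0.2006 22.3 35 2.3; python3 -c "
from h import *
print(abs(ctrl.get_state()['joint_vel']).max()); print(ctrl.sign_off())"
```

```text
t 24.35 pos [0.6005 0.0586 0.1984] grip 0.0202 F [-0.4  0.7 -0.7] jawhead 26.27 x [ 0.573  0.022 -0.819] q [-0.02  0.34  1.96  0.15  0.23 -0.55]
shift cm [-0.23  0.04  0.04]
turn deg [ 0.01  0.04 -0.01]
0.0020322122094623076
the job is handed in; nothing more can be done
None
```

I put the short tube in the hole next to the ledge, then the medium tube in the second hole, and let each go. The job was handed in at 24.35 s with the arm holding the tall tube by its cap, tip towards the inspection camera's lens.

- **Rack tubes:** in the last side view, both caps were about 4 px (enlarged crop, roughly 2 mm) from where fully seated tubes should appear.
- **Tall tube:** by the arm's pose, the tip is about 48 mm from the glass. It is within a few millimetres of the lens axis and tilted 35° towards it. The arm was practically still, the grip was firm (20 mm on the 22 mm cap), and the tool felt no outside force.
- **Disagreement:** before the final 3 mm move closer, the side picture suggested the tip was up to 58 mm away, while the pose said about 51 mm. After the move both fall inside the allowed 32 to 68 mm. I did not take another picture after it.
- **Other objects:** nothing touched the bystanders as far as forces and pictures show. I did not measure their positions again.

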